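# Seat a box blank in the cam-clamp holding jig

### The arm

A 6-joint arm with a two-finger parallel gripper is mounted at the origin on the work surface. World frame = base frame: x ahead of the robot, y to its left, z up, the work surface at z = 0. Lengths are in m, angles in rad, forces in N, time in s.
With the tool pointing down it reaches from about 0.35 to 0.975 m from the base axis. Payload 4.9 kg.
Tool frame: the origin (TCP) lies at the very end of the fingers, on their centre line; the grasp point (between the pads) lies 19 mm behind it; z points along the fingers, y is the line along which they close (so a half turn about z gives the same grasp; the last joint's range is limited). The gripper opens to 85 mm and grips with 20 to 120 N. Pads are 22 mm wide; open, the fingers measure 114 mm over their backs; the gripper's body (76 mm by 85 mm) begins 54 mm behind the grasp point. The pads swing forward as they close: fully open they stand 13 mm farther back than shut.
Start: joints at [-1.381, 0.053, 1.613, -0, 1.476, -0.119], TCP at [0.19, -0.595, 0.231] pointing down, gripper open.
Joint ranges: [-3.01, 3.01], [-1.01, 2.22], [0.06, 2.58], [-1.02, 4.17], [0.09, 2.62], [-3.14, 3.14]. Speed limits (rad/s): [2.57, 2.57, 3.14, 3.14, 3.14, 3.14].

### API

Orientations are given as a unit quaternion [w, x, y, z].
In Python, from plant import manip gives the robot as it stands.
- The arm moves only by the shell command python3 -m pendant 'ROWS'. ROWS is JSON, a list of rows, each a list of 3 entries, a list of its own where there are three numbers: the opening, from 0 (shut) to 1 (fully open), then the shift along the tool's x, y, z in units of 12 cm (1.0 is 12 cm), then the turn about the tool's z in units of pi rad (1.0 is pi rad). In form: [[gripper, [dx, dy, dz], roll], ...]. A call has 1 to 10 rows; each row is the pose to reach, as a shift and turn from the pose commanded when the call began, along the tool's axes at that moment, turning the shorter way round; what a row does not reach only later rows make up. A row lasts 1/10 s, in which the tool goes at most 50 mm and 8.59 degrees, less where a joint would pass 70% of its speed; a pose out of reach is approached as far as the arm can. A call with a number of a shift or a turn outside -1 to 1 is refused whole. A call with a gripper value outside its range is refused whole. The fingers move at their own pace and stop on an object; the grip force is fixed at half the most. Time passes only in rows, so rows that repeat a pose let the fingers close. It gives the time, the measured TCP pose, the force, the opening and the grip force at its end, in the units of the state.
- manip.state(): the state, without advancing time (a new reading comes with each control period).
- manip.grab_frame(name): name is "side" or "top" or "wrist"; returns a dict with "img" (384x512x3 uint8, red, green, blue), "fx", "fy", "cx", "cy" (pixels), "eye" and "rotation" of the camera in the world; the wrist camera has in their place "tool_from_camera" (4x4, takes a point from camera to tool coordinates, whose origin is the TCP and whose axes are the flange's). Camera axes: x right, y down, z forward; pixel columns grow to the right and rows downward; lengths in m; the calibration is good to about 2 mm. A picture is of the moment at which its call begins: read the wrist's pose just before it. There is no depth.
- manip.job_done(): hands the job in; it is judged then, once.
The state is a dict: "time": time; "joint_pos": joint angles; "joint_vel": joint speeds; "joint_efforts": joint torques, N m; "tool_pos": TCP position; "tool_rot": TCP orientation; "contact_force": force on the tool from outside, world axes, zero at the start; "ft_torque": the same for the moment, N m; "gripper_width": opening from 0.0 (shut) to 1.0 (fully open); "grasp_force": force on a finger pad.
Only numpy, scipy, OpenCV 4.12 (cv2) and the standard library are available. Lean on these libraries where they do the work, as an engineer would, in place of code of your own. Each camera call takes 0.05 s, during which the arm holds its last target. There are 200 camera calls.

### The job

Push the striped wooden blank that lies on the aluminium jig plate until its base board sits flush against both the back rail and the end stop, then push the red clamp lever round, clockwise seen from above, as far as it will go so that the cam holds the blank there for filing. Only push with the fingertips, never pick the blank up or tip it, and leave everything else on the bench where it is.

Things in the scene. Friction and masses are not known exactly. Their poses are not given: they have to be found in the camera images.
- blank: the workpiece, the only blank on the jig plate: a pale square base board 64 x 64 x 12 mm with a light cube 42 x 42 x 38 mm with dark stripes glued centrally on top (50 mm tall in all, about 0.13 kg). Loose, slides on the plate; it starts clear of both stops, up to 20 degrees askew. Origin at the centre of its underside, z up, x and y square to its sides
- jig: holding jig, fixed to the bench: aluminium plate 160 x 235 mm, 12 mm thick, spanning x -100 to +60, y -75 to +160 mm in its own frame. Origin on the bench under the seat; x points across to the back rail (away from the robot), y along the rail away from the end stop (to the robot's left), z up. The clamp's pivot is at x = -56.8, y = +4 mm
- seat (a point): on the top of the jig plate (12 mm above the bench), where the centre of the blank's underside is when the blank is flush against both back rail and end stop; axes as the jig's
- rail_face (a point): top edge of the back rail's inner face, at mid length (jig x = +32, y = +55 mm). The rail is dark steel, 15 mm wide, 210 mm long along jig y (-50 to +160 mm), 20 mm high above the plate
- stop_face (a point): top edge of the end stop's inner face, at mid length (jig x = -2, y = -32 mm). The stop is dark steel, 15 mm thick (outer face at jig y = -47 mm), 52 mm long along jig x (-28 to +24 mm), 20 mm high above the plate
- clamp (a joint): angle of the red clamp lever on its upright pivot: 0 = fully open (starts between 0 and 0.25), grows clockwise seen from above, ends at a hard stop at 2.0. At 0 the lever points along the jig's -y, at 1.57 along its -x. It stays where left and needs about 2 N at 90 mm from the pivot; with the blank seated the cam meets the base board at about 1.8 and from there it takes up to about 12 N
- lever_tip (a point): centre of the 18 mm red ball at the end of the clamp lever, 115 mm from the pivot axis, 24.5 mm above the jig plate. The lever is a round red bar 12 mm thick, its centre line 22 to 24 mm above the plate, free underneath beyond 25 mm from the pivot
- cam: the clamp's moving part: red lever with, under its hub, a yellow eccentric disc 40 mm across and 14 mm high that turns with it; origin on the pivot axis at plate height; the lever points along its -y. Open, it leaves 7 to 9 mm beside the seated blank
- spare_a: bystander: dark blank on a brown base board, same size as the workpiece, on the bench behind the jig; origin under its centre
- spare_b: bystander: dark blank on a brown base board, same size, on the bench to the left of the jig; origin under its centre
- cup: bystander: clear plastic cup, 72 mm across, 85 mm tall; origin under its centre
- file: bystander: flat file with a wooden handle, 300 mm long, lying on the bench to the right of the jig; origin under its middle
- brush: bystander: bench brush lying on the bench to the left; origin under its middle
- glue: bystander: white glue bottle with orange cap, 60 mm across, 130 mm tall; origin under its centre
- jar: bystander: amber jar with black lid, 68 mm across, 75 mm tall; origin under its centre
Not all that is in view belongs to the job. Leave any blue or purple look-alike of the blank alone.

How it is judged:
By the outcome, as a careful person would: the job done as asked, in the order asked, and still so for the second after the job is handed in, with the robot touching nothing.
It also fails if it takes over 61 s, if anything falls off the work surface, if the arm or the gripper's body presses on something with over 40 N, if the wrist force passes 120 N, or if a joint passes its speed limit or range.

## Working session

There is one attempt and no reset: what is moved stays moved. The work goes in short steps, Python scripts to look and compute and a shell command to move; the robot and the scene stay as the last step left them, time stands still between calls to the robot, and variables do not carry over. Pictures are saved under pics/ and viewed, at most 10 in all, crops included, and the job is handed in when it is done.

```bash
mkdir -p pics; cat > h.py <<'E'
from plant import manip
import cv2, numpy as np, pickle
def grab(n,f):
    d=manip.grab_frame(n); cv2.imwrite('pics/'+f+'.png',d['img'][:,:,::-1]); pickle.dump(d,open(f+'.pkl','wb')); return d
def ray(d,u,v,z):
    R=np.array(d['rotation']).reshape(3,3); e=np.array(d['eye'])
    r=R@np.array([(u-d['cx'])/d['fx'],(v-d['cy'])/d['fy'],1]); return e+r*(z-e[2])/r[2]
def proj(d,p):
    R=np.array(d['rotation']).reshape(3,3); c=R.T@(np.array(p)-d['eye']); return d['fx']*c[0]/c[2]+d['cx'],d['fy']*c[1]/c[2]+d['cy']
def big(f,o,x0,y0,x1,y1,k):
    im=cv2.imread('pics/'+f+'.png')[y0:y1,x0:x1]; cv2.imwrite('pics/'+o+'.png',cv2.resize(im,None,fx=k,fy=k,interpolation=cv2.INTER_CUBIC))
E
python3 - <<'E'
from h import *
for n in('top','side'):
    d=grab(n,n+'0'); print(n,d['fx'],d['cx'],d['cy'],d['eye'],np.round(d['rotation'],4).tolist())
a=cv2.imread('pics/top0.png');b=cv2.imread('pics/side0.png')
cv2.imwrite('pics/both.png',cv2.resize(np.vstack([a,b]),(400,600)))
print(manip.state())
E
```

```text
top 421.7269047211067 251.1672657768364 188.56565592934768 [0.42607798 0.07755721 1.2090324 ] [0.0453, -0.6967, 0.7147, -0.0417]
side 438.25233210511135 255.0830392685006 200.22013967877905 [-0.01773954  0.74060264  1.17889284] [0.1177, -0.3233, 0.8891, -0.3019]
{'time': 0.1, 'joint_pos': array([-1.38098129e+00,  5.32931959e-02,  1.61412622e+00,  5.33012032e-06,
        1.47602176e+00, -1.19015842e-01]), 'joint_vel': array([-0.00045099, -0.00152162, -0.00293487, -0.00056595,  0.00089686,
        0.00022505]), 'joint_efforts': array([ 1.17419809e-04, -3.94898736e+01, -3.71364498e+01, -9.68330755e-05,
        3.89927358e-03, -1.65040240e-05]), 'tool_pos': array([ 0.18985235, -0.59488334,  0.23020271]), 'tool_rot': array([-9.23779149e-04,  9.88101223e-01,  1.53802205e-01, -3.00605491e-05]), 'contact_force': array([-0.22807315, -1.31371765, -0.24550191]), 'ft_torque': array([ 0.03368176, -0.00734423,  0.0046911 ]), 'grasp_force': 0.0, 'gripper_width': 0.9987656330312378}
```

View pics/top0.png

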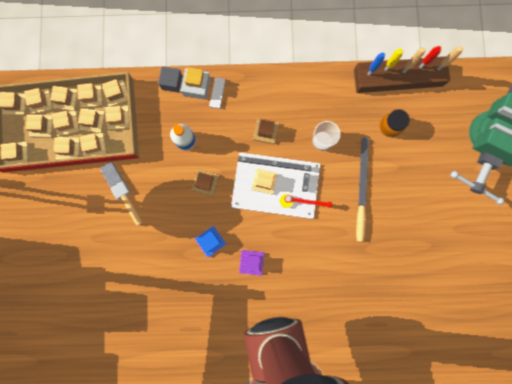

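```bash
sed -i 's/R=np.array(d\[.rotation.\]).reshape(3,3)/R=rot(d)/' h.py; cat >> h.py <<'E'
from scipy.spatial.transform import Rotation as Ro
def rot(d):
    q=np.array(d['rotation']); return Ro.from_quat(q[[1,2,3,0]]).as_matrix()
E
python3 - <<'E'
from h import *
t=pickle.load(open('top0.pkl','rb'));s=pickle.load(open('side0.pkl','rb'))
p=ray(t,277,186,.012);print(p,proj(s,p)); u,v=map(int,proj(s,p))
big('top0','tc',225,140,345,230,6.6)
big('side0','sc',max(0,u-75),max(0,v-55),u+75,v+55,5.3); print(max(0,u-75),max(0,v-55))
E
```

```text
[0.57973513 0.00777152 0.012     ] (np.float64(264.9173078491304), np.float64(190.96031025358144))
189 135
```

View pics/tc.png

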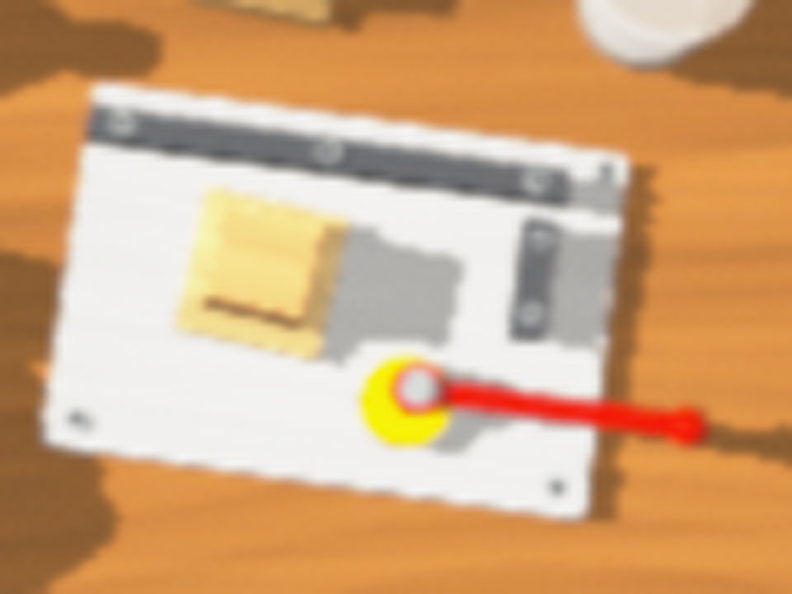

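View pics/sc.png

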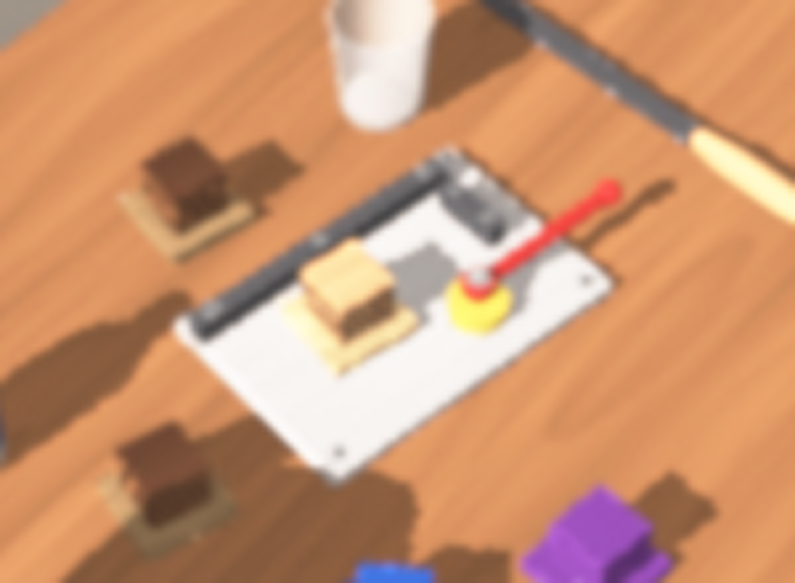

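```bash
cat > jig.py <<'E'
from h import *
t=pickle.load(open('top0.pkl','rb'));s=pickle.load(open('side0.pkl','rb'))
T=lambda a,z:ray(t,225+a[0]/6.6-.5+.5/6.6,140+a[1]/6.6-.5+.5/6.6,z)
S=lambda a,z:ray(s,189+a[0]/5.3-.4,135+a[1]/5.3-.4,z)
J=np.array([[60,160],[60,-75],[-100,-75],[-100,160]])/1e3
def fit(P):
    P=np.array(P)[:,:2];A=J-J.mean(0);B=P-P.mean(0)
    th=np.arctan2((A[:,0]*B[:,1]-A[:,1]*B[:,0]).sum(),(A*B).sum());c,s_=np.cos(th),np.sin(th);R=np.array([[c,-s_],[s_,c]])
    o=P.mean(0)-R@J.mean(0);return th,R,o,np.abs(J@R.T+o-P).max()
f1=fit([T(a,.012) for a in[(93,85),(628,157),(585,520),(43,442)]])
f2=fit([S(a,.012) for a in[(178,325),(450,149),(614,285),(338,482)]])
th=(f1[0]+f2[0])/2;o=(f1[2]+f2[2])/2
R=np.array([[np.cos(th),-np.sin(th)],[np.sin(th),np.cos(th)]])
toj=lambda p:(np.array(p)[:2]-o)@R
tow=lambda p:R@(np.array(p)/1e3)+o
E
python3 - <<'E'
from jig import *
for f in(f1,f2):print(np.degrees(f[0]),f[2],f[3])
pr=lambda n,p:print(n,np.round(toj(p)*1e3,1))
for n,a,z in[('bTL',(208,190),.024),('bBL',(178,328),.024),('bBR',(318,358),.024),('cTL',(215,190),.062),('tip',(688,427),.0365),('piv',(419,388),.045),('stopTL',(527,220),.032),('stopBL',(511,336),.032)]:pr(n,T(a,z))
for n,a,z in[('bL',(283,308),.024),('bB',(342,373),.024),('bR',(421,318),.024),('tip',(608,192),.0365)]:pr('s'+n,S(a,z))
st=manip.state();x,y=st['tool_rot'][1:3];q=st['tool_rot'];print(Ro.from_quat(q[[1,2,3,0]]).as_matrix())
for n,a,z in[('cup',(640,55),0),('file',(900,400),0)]:pr(n,T(a,z))
E
```

```text
-9.375899431043862 [ 0.59567038 -0.03353541] 0.0011111142256982065
-9.398204547322043 [ 0.59257584 -0.03001213] 0.0009065600094882165
bTL [ 19.8 102.7]
bBL [-41.4 107.2]
bBR [-46.   46.1]
cTL [13.6 99.1]
tip [ -55.  -112.1]
piv [-55.2   3. ]
stopTL [ 24.2 -34.4]
stopBL [-26.3 -33.8]
sbL [ 17.2 106.6]
sbB [-47.3 111.8]
sbR [-46.7  45.6]
stip [ -55.3 -110. ]
[[ 9.52689762e-01  3.03944237e-01 -3.43564270e-04]
 [ 3.03944349e-01 -9.52688057e-01  1.81632786e-03]
 [ 2.24752809e-04 -1.83482137e-03 -9.99998291e-01]]
cup [110.1 -77.9]
file [ -26.6 -208. ]
```

```bash
cat > to.py <<'E'
from jig import *
def to(j,z):
    st=manip.state();q=st['tool_rot'];M=Ro.from_quat(q[[1,2,3,0]]).as_matrix();p=st['tool_pos']
    w=np.append(tow(j),z); d=M.T@(w-p)/.12
    yaw=np.arctan2(M[1,0],M[0,0]); r=(yaw-(th+np.pi/2))/np.pi
    print('t',round(st['time'],2),'jig',np.round(toj(p)*1e3,1),'z',round(p[2],4),'tgt',np.round(w,3),'shift',np.round(d,3),'roll',round(r,4),'F',np.round(R.T@st['contact_force'][:2],1),round(st['contact_force'][2],1))
if __name__=='__main__':
    import sys;a=list(map(float,sys.argv[1:]));to(a[:2],a[2])
E
python3 to.py -85 76 0.12
```

```text
t 0.1 jig [-307.  -621.5] z 0.2302 tgt [0.523 0.057 0.12 ] shift [ 4.293 -4.331  0.927] roll -0.3495 F [-0.  -1.3] -0.2
```

```bash
for i in 1 2 3 4; do python3 -m pendant '[[0,[0.3,-0.3,0],0],[0,[0.6,-0.6,0],0],[0,[0.86,-0.86,0],0],[0,[0.86,-0.86,0],0]]' | tail -c 300; done
python3 -m pendant '[[0,[0.3,-0.3,0],-0.04],[0,[0.6,-0.6,0.2],-0.08],[0,[0.86,-0.86,0.4],-0.12],[0,[0.86,-0.86,0.6],-0.17],[0,[0.86,-0.86,0.8],-0.21],[0,[0.86,-0.86,0.8],-0.26],[0,[0.86,-0.86,0.8],-0.3],[0,[0.86,-0.86,0.8],-0.3495],[0,[0.86,-0.86,0.8],-0.3495],[0,[0.86,-0.86,0.8],-0.3495]]'; python3 to.py -85 76 0.018
```

```text
time: 0.5
tool_pos: [0.2587, -0.4616, 0.2303]
tool_rot: [-0.001, 0.988, 0.156, 0.0]
contact_force: [-0.2, -1.5, 0.4]
gripper_width: 0.329
grasp_force: 0.0
time: 0.9
tool_pos: [0.3254, -0.3326, 0.2309]
tool_rot: [-0.001, 0.988, 0.156, 0.0]
contact_force: [-0.5, -0.3, 0.9]
gripper_width: 0.001
grasp_force: 0.0
time: 1.3
tool_pos: [0.3923, -0.2033, 0.2311]
tool_rot: [-0.0, 0.988, 0.157, 0.0]
contact_force: [-0.9, 0.1, -0.4]
gripper_width: -0.002
grasp_force: 0.0
time: 1.7
tool_pos: [0.4592, -0.0741, 0.2311]
tool_rot: [-0.0, 0.988, 0.156, 0.0]
contact_force: [-0.2, 0.0, 0.8]
gripper_width: 0.002
grasp_force: 0.0
time: 2.7
tool_pos: [0.525, 0.0516, 0.1351]
tool_rot: [0.0, 0.764, 0.645, -0.0]
contact_force: [-0.4, 0.8, -0.2]
gripper_width: 0.001
grasp_force: 0.0
t 2.7 jig [-81.8  71. ] z 0.1351 tgt [0.523 0.057 0.018] shift [ 0.042 -0.027  0.976] roll -0.0015 F [-0.6  0.7] -0.2
```

```bash
python3 -m pendant '[[0,[0.04,0,0.3],0],[0,[0.04,0,0.6],0],[0,[0.04,0,0.8],0],[0,[0.04,0,0.9],0],[0,[0.04,0,0.97],0],[0,[0.04,0,0.97],0],[0,[0.04,0.05,0.97],0],[0,[0.04,0.1,0.97],0],[0,[0.04,0.1,0.97],0]]'; python3 to.py -46.5 76 0.018
python3 -c "
from h import *
grab('top','top1');big('top1','tc1',225,140,345,230,6.6)"
```

```text
time: 3.6
tool_pos: [0.5395, 0.0555, 0.0206]
tool_rot: [0.001, 0.763, 0.647, 0.001]
contact_force: [-0.1, 0.3, 0.2]
gripper_width: -0.002
grasp_force: 0.0
t 3.6 jig [-68.1  77.2] z 0.0206 tgt [0.561 0.051 0.018] shift [-0.01   0.18   0.022] roll -0.0002 F [-0.2  0.2] 0.2
```

View pics/tc1.png

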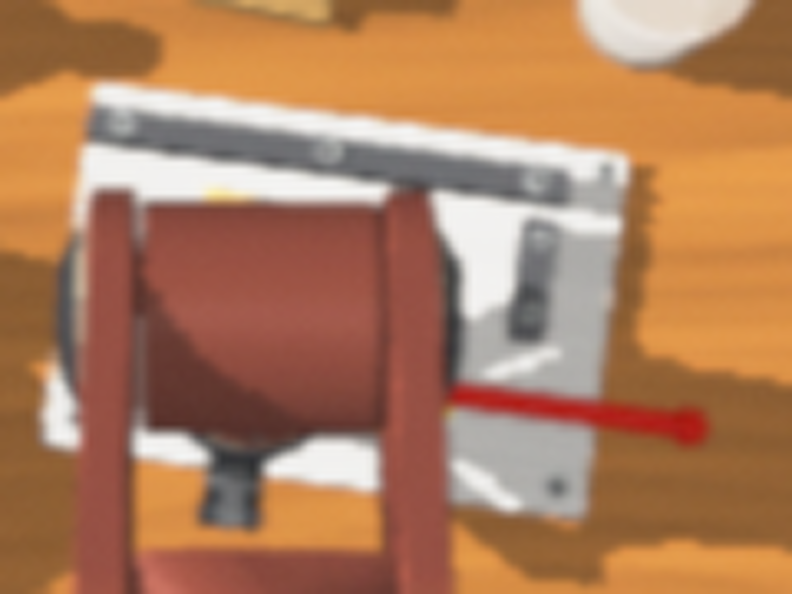

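```bash
python3 -m pendant '[[0,[0,0.02,0.02],0],[0,[0,0.04,0.02],0],[0,[0,0.06,0.02],0],[0,[0,0.08,0.02],0],[0,[0,0.1,0.02],0],[0,[0,0.12,0.02],0],[0,[0,0.14,0.02],0],[0,[0,0.14,0.02],0]]'|grep -v rot; python3 to.py -46.5 76 0.018
python3 -m pendant '[[0,[0,0.01,0],0],[0,[0,0.02,0],0],[0,[0,0.03,0],0],[0,[0,0.03,0],0]]'|grep force; python3 to.py -46.5 76 0.018
```

```text
time: 4.45
tool_pos: [0.5545, 0.0529, 0.0167]
contact_force: [-2.1, 1.1, 2.7]
gripper_width: -0.0
grasp_force: 0.0
t 4.45 jig [-52.9  77.1] z 0.0167 tgt [0.561 0.051 0.018] shift [-0.009  0.053 -0.011] roll -0.0001 F [-2.3  0.7] 2.7
contact_force: [-10.8, 0.1, 9.2]
grasp_force: 0.1
t 4.85 jig [-51.3  76.9] z 0.0166 tgt [0.561 0.051 0.018] shift [-0.008  0.04  -0.012] roll -0.0 F [-10.7  -1.6] 9.2
```

```bash
python3 -m pendant '[[0,[0,0,-0.03],0],[0,[0,0,-0.03],0],[0,[0,0.015,-0.03],0],[0,[0,0.015,-0.03],0]]'|grep force; python3 to.py -46.5 76 0.018
python3 - <<'E'
from h import *
u,v=264,191
grab('side','side1');big('side1','sc1',189,135,339,245,5.3)
E
```

```text
contact_force: [-0.3, -0.5, -0.2]
grasp_force: 0.0
t 5.25 jig [-47.7  77.1] z 0.02 tgt [0.561 0.051 0.018] shift [-0.009  0.01   0.017] roll -0.0001 F [-0.2 -0.5] -0.2
```

View pics/sc1.png

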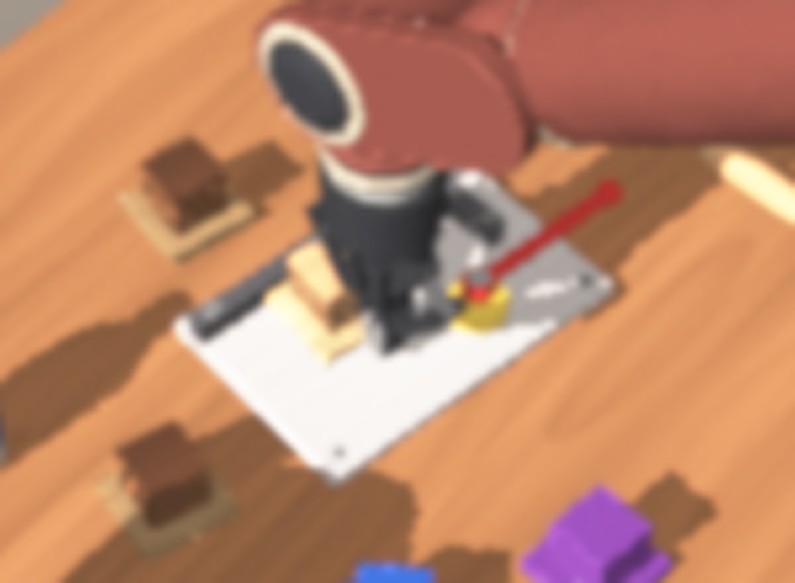

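```bash
python3 -m pendant '[[0,[0,0.01,0.005],0],[0,[0,0.02,0.005],0],[0,[0,0.03,0.005],0],[0,[0,0.03,0.005],0]]'|grep force; python3 to.py -46.5 76 0.019
python3 -m pendant '[[0,[0,0.01,0.0],0],[0,[0,0.02,0.0],0],[0,[0,0.03,0],0],[0,[0,0.03,0],0]]'|grep force; python3 to.py -46.5 76 0.019
```

```text
contact_force: [-5.4, -0.3, 2.9]
grasp_force: 2.5
t 5.7 jig [-45.3  76.8] z 0.0193 tgt [0.561 0.051 0.019] shift [-0.007 -0.01   0.003] roll -0.0 F [-5.3 -1.2] 2.9
contact_force: [-16.5, -3.6, 13.2]
grasp_force: 9.5
t 6.1 jig [-44.4  75.7] z 0.0193 tgt [0.561 0.051 0.019] shift [ 0.003 -0.018  0.003] roll 0.0 F [-15.7  -6.3] 13.2
```

```bash
python3 -m pendant '[[0,[0,-0.08,0],0],[0,[0,-0.16,0],0],[0,[0,-0.16,-0.3],0],[0,[0,-0.16,-0.6],0],[0,[0.2,0,-0.6],0],[0,[0.4,0.2,-0.6],0],[0,[0.5,0.37,-0.6],0],[0,[0.5,0.37,-0.6],0],[0,[0.5,0.37,-0.6],0]]'|grep force; python3 to.py 1 134 0.0195
python3 - <<'E'
from h import *
grab('side','side2');big('side2','sc2',189,135,339,245,5.3)
E
```

```text
contact_force: [0.1, -0.2, -0.4]
grasp_force: 0.0
t 7.0 jig [  3.1 137.3] z 0.091 tgt [0.617 0.1   0.02 ] shift [-0.027 -0.017  0.596] roll 0.0001 F [ 0.2 -0.1] -0.4
```

View pics/sc2.png

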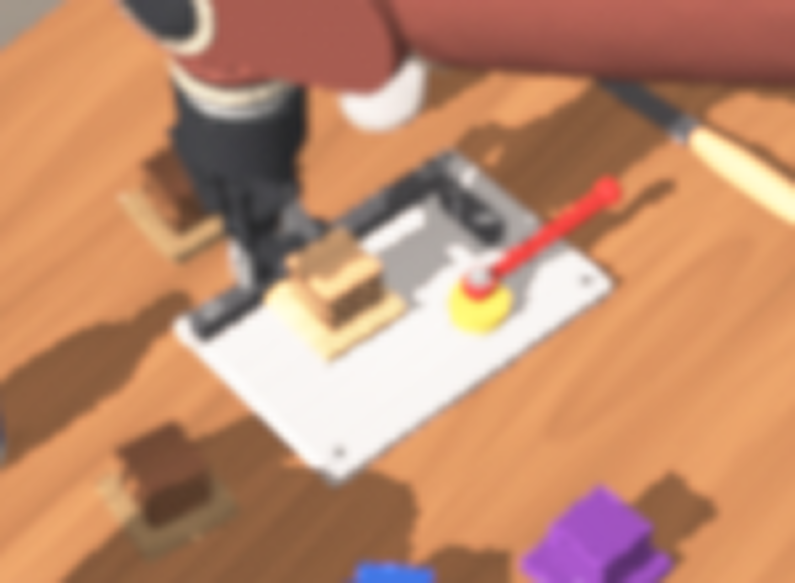

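```bash
python3 -m pendant '[[0,[-0.03,-0.02,0.2],0],[0,[-0.03,-0.02,0.4],0],[0,[-0.03,-0.02,0.5],0],[0,[-0.03,-0.02,0.57],0],[0,[-0.03,-0.02,0.58],0],[0,[-0.03,-0.02,0.58],0]]'|grep force; python3 to.py 1 43 0.0195
python3 -c "
from jig import *
for a in[(268,297),(332,360),(406,300)]:print(np.round(toj(S(a,.024))*1e3,1))"
```

```text
contact_force: [0.5, 0.1, 0.3]
grasp_force: 0.0
t 7.65 jig [  1.5 133.5] z 0.0225 tgt [0.602 0.01  0.02 ] shift [-0.754 -0.004  0.025] roll -0.0001 F [0.5 0.1] 0.3
[ 30.5 108.1]
[-35.3 109.9]
[-29.4  43.1]
```

```bash
python3 -m pendant '[[0,[-0.05,0,0.02],0],[0,[-0.1,0,0.02],0],[0,[-0.15,0,0.02],0],[0,[-0.19,0,0.02],0],[0,[-0.23,0,0.02],0],[0,[-0.27,0,0.02],0],[0,[-0.31,0,0.02],0],[0,[-0.35,0,0.02],0],[0,[-0.39,0,0.02],0],[0,[-0.39,0,0.02],0]]'|grep force; python3 to.py 1 43 0.0195
python3 -m pendant '[[0,[-0.04,0,0],0],[0,[-0.08,0,0],0],[0,[-0.12,0,0],0],[0,[-0.16,0,0],0],[0,[-0.20,0,0],0],[0,[-0.24,0,0],0],[0,[-0.27,0,0],0],[0,[-0.3,0,0],0],[0,[-0.3,0,0],0]]'|grep force; python3 to.py 1 43 0.0195
```

```text
contact_force: [-0.4, 0.1, -0.3]
grasp_force: 0.0
t 8.65 jig [ 1.  85.8] z 0.0193 tgt [0.602 0.01  0.02 ] shift [-0.356 -0.    -0.001] roll -0.0002 F [-0.4  0.1] -0.3
contact_force: [-0.8, 0.4, -0.3]
grasp_force: 0.0
t 9.55 jig [ 1. 50.] z 0.0194 tgt [0.602 0.01  0.02 ] shift [-0.059  0.    -0.001] roll -0.0002 F [-0.8  0.3] -0.3
```

```bash
python3 -m pendant '[[0,[-0.015,0,0],0],[0,[-0.03,0,0],0],[0,[-0.045,0,0],0],[0,[-0.06,0,0],0],[0,[-0.06,0,0],0]]'|grep force; python3 to.py 1 43 0.0195
python3 -m pendant '[[0,[-0.01,0,0],0],[0,[-0.02,0,0],0],[0,[-0.03,0,0],0],[0,[-0.03,0,0],0]]'|grep force; python3 to.py 1 43 0.0195
```

```text
contact_force: [0.2, 2.6, -1.2]
grasp_force: 1.8
t 10.05 jig [ 1.1 44. ] z 0.0196 tgt [0.602 0.01  0.02 ] shift [-0.008 -0.001  0.001] roll -0.0002 F [-0.2  2.6] -1.2
contact_force: [2.8, 14.0, -0.2]
grasp_force: 7.2
t 10.45 jig [ 1.1 43.6] z 0.0198 tgt [0.602 0.01  0.02 ] shift [-0.005 -0.001  0.003] roll -0.0003 F [ 0.4 14.3] -0.2
```

```bash
python3 -m pendant '[[0,[0.04,0,0],0],[0,[0.12,0,0],0],[0,[0.12,0,-0.3],0],[0,[0.12,0,-0.63],0],[0,[0.12,0,-0.63],0],[0,[-0.2,-0.1,-0.63],0],[0,[-0.55,-0.233,-0.63],0],[0,[-0.9,-0.233,-0.63],0],[0,[-0.9,-0.233,-0.63],0],[0,[-0.9,-0.233,-0.63],0]]'|grep force; python3 to.py -27 -84 0.022
python3 - <<'E'
from h import *
grab('side','side3');big('side3','sc3',189,135,339,245,5.3)
E
```

```text
contact_force: [0.4, 0.5, 1.0]
grasp_force: 0.0
t 11.45 jig [-27.  -68.8] z 0.0949 tgt [ 0.554 -0.11   0.022] shift [-0.126  0.001  0.607] roll -0.0007 F [0.3 0.5] 1.0
```

View pics/sc3.png

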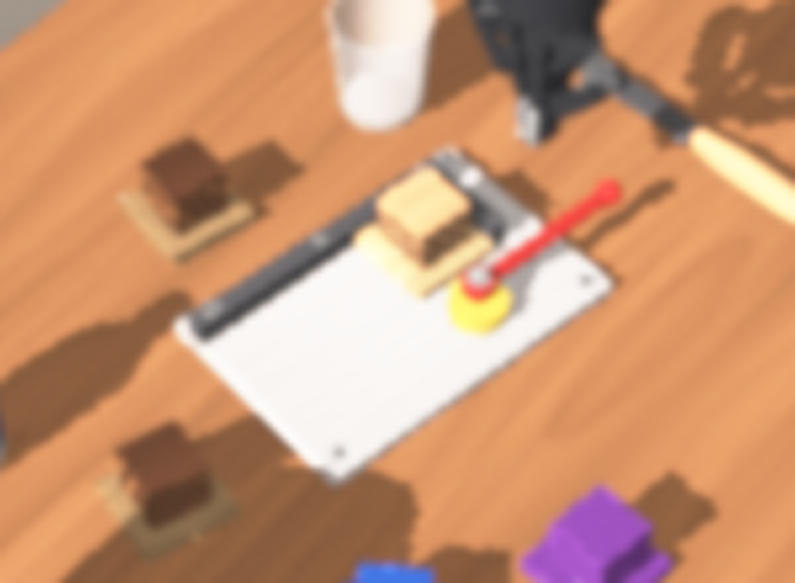

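```bash
python3 -m pendant '[[0,[-0.13,0,0],0],[0,[-0.13,0,0.3],0],[0,[-0.13,0,0.5],0],[0,[-0.13,0,0.6],0],[0,[-0.13,0,0.6],0],[0,[-0.13,-0.03,0.6],0],[0,[-0.13,-0.06,0.6],0],[0,[-0.13,-0.06,0.6],0]]'|grep force; python3 to.py -36 -84 0.022
python3 -c "
import numpy as np
for d in np.arange(1,9)*.1: print(np.round([(88*(1-np.cos(d))-20.5*np.sin(d))/120,(-88*np.sin(d)-20.5*(1-np.cos(d)))/120,d/np.pi],3))"
```

```text
contact_force: [1.0, 0.5, 0.4]
grasp_force: 0.0
t 12.3 jig [-33.6 -83.7] z 0.0245 tgt [ 0.545 -0.109  0.022] shift [-0.002 -0.02   0.021] roll 0.0 F [0.9 0.7] 0.4
[-0.013 -0.074  0.032]
[-0.019 -0.149  0.064]
[-0.018 -0.224  0.095]
[-0.009 -0.299  0.127]
[ 0.008 -0.372  0.159]
[ 0.032 -0.444  0.191]
[ 0.062 -0.513  0.223]
[ 0.1   -0.578  0.255]
```

```bash
python3 -m pendant '[[0,[-0.013,-0.074,0],0.032],[0,[-0.019,-0.149,0],0.064],[0,[-0.018,-0.224,0],0.095],[0,[-0.009,-0.299,0],0.127],[0,[0.008,-0.372,0],0.159],[0,[0.032,-0.444,0],0.191],[0,[0.062,-0.513,0],0.223],[0,[0.1,-0.578,0],0.255],[0,[0.1,-0.578,0],0.255]]'|grep force
cat > lv.py <<'E'
from to import *
st=manip.state();p=toj(st['tool_pos'])*1e3-[-56.8,4];q=st['tool_rot'];M=Ro.from_quat(q[[1,2,3,0]]).as_matrix()
ph=-(np.arctan2(M[1,0],M[0,0])-(th+np.pi/2)); d=np.array([-np.sin(ph),-np.cos(ph)]);n=np.array([np.cos(ph),-np.sin(ph)])
print('phi',ph,'r',p@d,'c',p@n,'z',st['tool_pos'][2],'F along n',(R.T@st['contact_force'][:2])@n,st['contact_force'],st['time'],st['joint_pos'][5])
E
python3 lv.py
```

```text
contact_force: [1.0, -0.1, -0.9]
grasp_force: 0.0
phi 0.8007183314413351 r 86.02110703370653 c 21.811635501785517 z 0.02402557713869841 F along n 0.6387540649561634 [ 1.00527391 -0.08026951 -0.9368146 ] 13.2 0.6358035548055275
```

```bash
python3 -m pendant '[[0,[-0.013,-0.074,0],0.032],[0,[-0.019,-0.149,0],0.064],[0,[-0.018,-0.224,0],0.095],[0,[-0.009,-0.299,0],0.127],[0,[0.008,-0.372,0],0.159],[0,[0.032,-0.444,0],0.191],[0,[0.062,-0.513,0],0.223],[0,[0.1,-0.578,0],0.255],[0,[0.1,-0.578,0],0.255]]'|grep force
python3 lv.py
python3 - <<'E'
from h import *
grab('side','side4');big('side4','sc4',209,135,359,245,5.3)
E
```

```text
contact_force: [-0.1, -0.2, -0.0]
grasp_force: 0.0
phi 1.5992156755694746 r 85.32796680859556 c 19.447316567373267 z 0.023669472178036707 F along n 0.22127864084725032 [-0.12031559 -0.20201154 -0.04459967] 14.1 1.550535789207199
```

View pics/sc4.png

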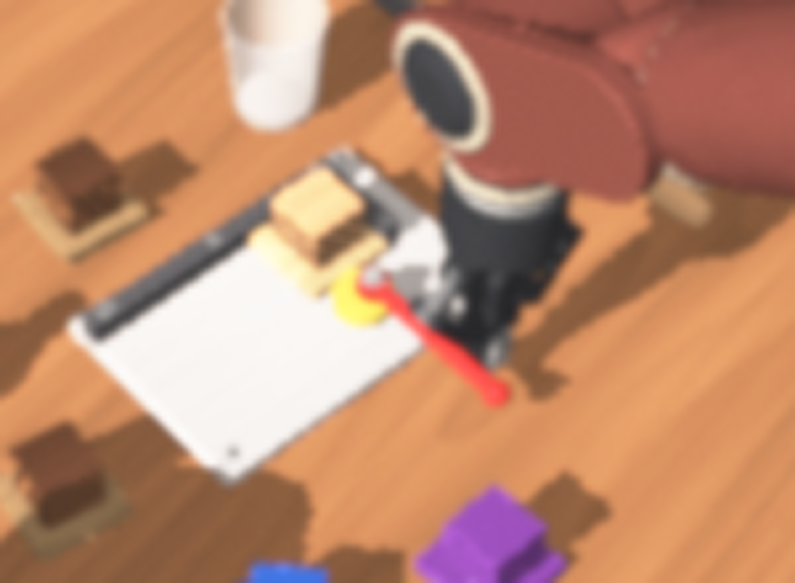

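```bash
python3 -m pendant '[[0,[-0.007,-0.037,0],0.016],[0,[-0.013,-0.074,0],0.032],[0,[-0.017,-0.112,0],0.048],[0,[-0.019,-0.149,0],0.064],[0,[-0.02,-0.187,0],0.08],[0,[-0.018,-0.224,0],0.095],[0,[-0.018,-0.224,0],0.095]]'|grep force
python3 lv.py
python3 -m pendant '[[0,[-0.004,-0.018,0],0.008],[0,[-0.007,-0.037,0],0.016],[0,[-0.010,-0.055,0],0.024],[0,[-0.010,-0.055,0],0.024]]'|grep force
python3 lv.py
```

```text
contact_force: [-2.1, -1.5, 1.1]
grasp_force: 1.1
phi 1.89777120807004 r 85.47364556444852 c 19.527644421775047 z 0.02343944635472604 F along n 2.323031019621166 [-2.06756026 -1.52900321  1.08965901] 14.85 1.9082894130953605
contact_force: [-2.7, -3.3, 3.6]
grasp_force: 2.1
phi 1.9732715278149926 r 85.60788011637997 c 19.981301824711714 z 0.023370690015254117 F along n 4.2208484928473515 [-2.67138487 -3.30327875  3.55513886] 15.25 1.9982566302254219
```

```bash
for i in 1 2; do python3 -m pendant '[[0,[-0.002,-0.015,0],0.006],[0,[-0.004,-0.03,0],0.012],[0,[-0.006,-0.045,0],0.012],[0,[-0.006,-0.045,0],0.012]]'|grep force
python3 lv.py; done
```

```text
contact_force: [-6.4, -6.3, 5.1]
grasp_force: 4.4
phi 2.0106972890101407 r 85.79783035352926 c 18.579414269001628 z 0.023313565703382805 F along n 8.787106414259766 [-6.41008094 -6.25344438  5.13611372] 15.65 2.047774991165863
contact_force: [-17.4, -24.0, 14.2]
grasp_force: 14.7
phi 2.0461417541003617 r 85.70146653910683 c 20.810573789945725 z 0.023243239535207065 F along n 29.605311577456604 [-17.36059387 -23.98382919  14.15839001] 16.05 2.096712727921169
```

```bash
python3 -m pendant '[[0,[0,-0.015,0],0],[0,[0,-0.015,0],0]]'|grep force; python3 lv.py; python3 -m pendant '[[0,[0,0.1,0],0],[0,[0,0.2,0],0],[0,[0,0.2,-0.3],0],[0,[0,0.2,-0.7],0],[0,[0,0.5,-0.9],0],[0,[0,0.9,-0.9],0],[0,[0,0.9,-0.9],0],[0,[0,0.9,-0.9],0]]'|grep force
python3 -m pendant '[[0,[0,0.4,0],0],[0,[0,0.8,0],0],[0,[0,0.9,0],0],[0,[0,0.9,0],0]]'
python3 - <<'E'
from h import *
grab('side','side5');grab('top','top5')
a=cv2.imread('pics/side5.png')[155:235,220:310];b=cv2.imread('pics/top5.png')[150:230,225:315]
k=lambda i:cv2.resize(i,None,fx=4.4,fy=4.4,interpolation=cv2.INTER_CUBIC)
cv2.imwrite('pics/fin.png',np.hstack([k(a),k(b)]))
E
```

```text
contact_force: [-21.0, -28.6, 17.2]
grasp_force: 18.0
phi 2.0456085502756607 r 85.74506686465591 c 20.547684822686396 z 0.02319645856730319 F along n 35.495375936204404 [-21.00771619 -28.6117658   17.22564977] 16.25 2.100041167001474
contact_force: [0.1, 0.5, -0.0]
grasp_force: 0.0
time: 17.45
tool_pos: [0.3318, -0.1504, 0.1307]
tool_rot: [-0.0, 0.948, -0.317, 0.0]
contact_force: [0.2, -0.7, -0.5]
gripper_width: 0.002
grasp_force: 0.0
```

View pics/fin.png

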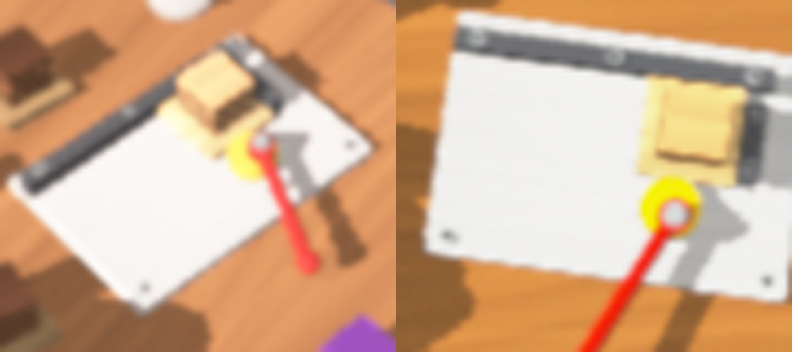

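```bash
python3 -c "
from plant import manip
print(manip.job_done())"
```

```text
the job is handed in; nothing more can be done
None
```

The blank sits flush against the back rail and end stop. The clamp lever is at its hard stop (about 2.0 rad in the final picture), the arm is clear of everything, and the job was handed in at about 17.5 s.

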